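# Bring up the tailstock of a wood lathe and lock its quill

## Task

Support the blank on the wood lathe with the tailstock: wind the handwheel clockwise (seen from its handle end), bringing the handle over the top and then through one more full turn, until the live centre comes up solid in the blank's centre mark with the handle standing at the top again. Then lock the quill: push the loose captive knob on top of the tailstock down against its spring, turn it clockwise until the thread catches, and keep screwing until it stops. Let go, and leave the other things on the bench where they are.

Things in the scene. Friction and masses are not known exactly. Their poses are not given: they have to be found in the camera images.
- lathe: grey bench wood lathe, fixed. Origin on the bench under the middle of the tailstock; x away from the robot, y along the spindle from tailstock to headstock (to the robot's left), z up. Spindle axis 200 mm above the bench at x = 0, bed top at 90 mm. Tailstock barrel: 64 mm diameter, top at 232 mm, y -65 to 63 mm; handwheel y -100 to -85 mm; blank, chuck and headstock beyond y = 157 mm.
- handwheel (a joint): angle of the black 133 mm tailstock handwheel about the lathe's y axis, rad. 0 = handle straight up; grows clockwise seen from the handle end (looking along +y): from the top the handle goes away from the robot (+x), then down. Starts between -1.8 and -0.2 (leaning to the robot). Home 6.28, handle up again; solid stop at 6.40. Drag 0.1 N m; stays where it is left.
- handle_grip (a point): middle of the wheel's handle: black, 22 mm diameter, 80 mm long, parallel to the lathe's y axis, standing out from the wheel's face to -y, 48 mm off the wheel's axis. It revolves freely on its pin: held from above it can be carried round the circle without turning the gripper. The point is 61 mm out from the wheel's face (28 mm from the free end) and moves with the handle.
- wheel_centre (a point): point on the wheel's axis, level (along y) with handle_grip: centre of the 48 mm radius circle, in the lathe's x-z plane, that handle_grip follows
- knob_grip (a point): on the axis of the quill-lock knob: black ribbed round knob, 39 mm diameter, 22 mm tall, axis upright, on a boss (33 mm diameter) on top of the tailstock barrel near its nose. This point is 9 mm below the knob's top and goes down with it; with the knob up it is 35.5 mm above the top of the barrel.
- lock_depth (a joint): how far the lock knob is down, m. 0 = up, held by a light spring (3 N, 6 N at the bottom). Before the thread catches it can be pushed down about 7 mm (up to 9 if pressed hard) and springs back when let go. Bottom of travel 0.0091; screwed to its stop and let go it stays at about 0.0080.
- lock_turn (a joint): angle of the lock knob, rad, grows clockwise seen from above; starts between -1.0 and -0.3. Up, it spins freely. Pushed down while it passes 0, the thread catches (past about 0.2 it no longer springs up when let go) and draws it down 7 mm a turn to its stop at 2.4. If it passed 0 without being pushed, turn it back below 0. Torque about 0.05 N m; stays where it is left.
- centre_tip (a point): point of the live centre in the quill, on the spindle axis; moves along +y with the handwheel, 5 mm a turn
- centre_mark (a point): bottom of the centre mark in the end of the light wooden blank (60 mm diameter) held in the chuck
- bowl_gouge: turning gouge, 30 mm thick wooden handle, 360 long, lying on the bench in front of the lathe; bystander. Origin on its underside
- wax_tin: flat round brass tin, 80 diameter, 36 high, near the handwheel end; bystander. Origin on its underside
- bowl: small turned wooden bowl, 128 across, 55 high, behind the tailstock; bystander. Origin on its underside
- mallet: turned round wooden mallet standing head down behind the lathe, 84 across, 220 high; bystander. Origin on its underside
- chuck_key: small steel T-shaped chuck key, 110 long, 12 high, lying in front of the tailstock; bystander. Origin on its underside
- spur_centre: spare steel spur drive centre, 78 long, 32 thick, lying behind the handwheel end of the bed; bystander. Origin on its underside
- sanding_block: cork sanding block, 100 x 60 x 32, on the right of the bench; bystander. Origin on its underside

How it is judged:
On the way:
1. the handwheel is wound home (within about 15 degrees of the handle's top position after the full turn) with the lock still open (value of joint handwheel above 6 rad and value of joint lock_depth below 0.004 m), for 0.2 s.
At the end, for the whole second after the job is handed in: The handwheel is wound home after the full turn (joint above 6.0, handle within about 15 degrees of the top), the live centre's point within 1 mm of the bottom of the centre mark, the lock knob screwed to its stop (down at least 7.3 mm of the 8 mm that it keeps there) and staying; all at rest (value of joint handwheel above 6 rad and distance between centre_tip and centre_mark below 0.001 m and value of joint lock_depth above 0.0073 m and velocity of joint handwheel between -0.05 and 0.05 rad/s and velocity of joint lock_turn between -0.1 and 0.1 rad/s); the robot touches nothing.
It fails at once if another thing on the bench is moved by more than 40 mm (distance of any of bowl_gouge, wax_tin, bowl, mallet, chuck_key, spur_centre, sanding_block from where it was at the start of the episode above 0.04 m).
It also fails if it takes over 70 s, if anything falls off the work surface, if the arm or the gripper's body presses on something with over 40 N, if the wrist force passes 120 N, or if a joint passes its speed limit or range.

## Robot

A 6-joint arm with a two-finger parallel gripper is mounted at the origin on the work surface. World frame = base frame: x ahead of the robot, y to its left, z up, the work surface at z = 0. Lengths are in m, angles in rad, forces in N, time in s.
With the tool pointing down it reaches from about 0.3 to 0.775 m from the base axis. Payload 14.6 kg.
Tool frame: the origin (TCP) lies at the very end of the fingers, on their centre line; the grasp point (between the pads) lies 19 mm behind it; z points along the fingers, y is the line along which they close (so a half turn about z gives the same grasp; the last joint's range is limited). The gripper opens to 94 mm and grips with 3 to 60 N. Pads are 16 mm wide; open, the fingers measure 119 mm over their backs; the gripper's body (75 mm by 177 mm) begins 78 mm behind the grasp point.
Start: joints at [-1.177, 0.3, 1.521, -0, 1.321, -0.067], TCP at [0.245, -0.493, 0.205] pointing down, gripper open.
Joint ranges: [-3.03, 3.03], [-0.79, 2.21], [0.23, 2.52], [-1.04, 4.18], [0, 3.07], [-2.55, 2.55]. Speed limits (rad/s): [2.22, 2.22, 2.57, 3.14, 3.14, 3.14].

## Interface

Orientations are given as [roll, pitch, yaw] about the fixed x, y, z axes, in that order (R = Rz(yaw) Ry(pitch) Rx(roll)).
In Python, from station import ctrl gives the robot as it stands. The module is installed in compiled form; this text tells all that it offers.
- The arm moves only by the tool step_arm, never from a script. Its argument "deltas" is a list of rows, each an object with "dp": the shift along the tool's x, y, z scaled (see below), a list of three; "twist": the turn about the tool's z scaled (see below). In form: [{"dp": [tx, ty, tz], "twist": twist}, ...]. A call has 1 to 12 rows; each row shifts and turns the commanded pose from where the row before left it, along the tool's axes as they then stand; what a row does not reach is not made up. The controller multiplies each number of a shift by 0.04 m and each number of a turn by 4 degrees. A row lasts 1/10 s, in which the tool goes at most 50 mm and 8.59 degrees, less where a joint would pass 70% of its speed; a pose out of reach is approached as far as the arm can. A call with a number of a shift or a turn outside -1 to 1 is refused whole. A call with a gripper value outside its range is refused whole. "gripper" is the opening, from -1 (shut) to 1 (fully open), set as the call begins (left out, the last holds). The fingers move at their own pace and stop on an object; "squeeze" is the grip in N (left out, the last holds). Time passes only in rows, so rows that do not move let the fingers close. It gives the time, the measured TCP pose, the force, the opening and the grip force at its end, in the units of the state.
- ctrl.get_obs(): the state, without advancing time (a new reading comes with each control period).
- ctrl.camera(name): name is "scene" or "top" or "wrist"; returns (picture, depth): 480x640x3 uint8, red, green, blue; 480x640 float32, m along the optical axis (not along the pixel's ray), 0 where there is no reading.
- ctrl.get_calibration(name): a dict with "fx", "fy", "cx", "cy" (pixels), "world_to_cam" (4x4, takes a point from world to camera coordinates); the wrist camera has in their place "hand_eye" (4x4, takes a point from camera to tool coordinates, whose origin is the TCP and whose axes are the flange's). Camera axes: x right, y down, z forward; pixel columns grow to the right and rows downward; lengths in m; the calibration is good to about 2 mm. The wrist camera is an equidistant fisheye: a pixel r from the principal point sees the ray r / f radians off the axis. A picture is of the moment at which its call begins: read the wrist's pose just before it. get_calibration takes no time and is no camera call.
- ctrl.hand_in(): hands the job in; it is judged then, once.
Trained networks look in the newest picture that a camera, given by its name, has taken for a name from the list of things; names that differ only in an ending like _2 or _b are one class to them, and where a whole thing is asked for, a point or a joint stands for the part that bears it (a point fixed in the world has none). Each returns a list of dicts, best first, with "conf" (0 to 1); they miss things now and then, are a little off and sometimes report something else, mostly with a low value. They report only what shows in the picture. A call takes as long as a camera call.
- ctrl.spot_in(camera, label): "rect" ([left, top, right, bottom] as shares, 0 to 1, of the picture: columns of its width, rows of its height, round what is visible of it).
- ctrl.cut_out(camera, label): "pixels" (480x640 bool, what is visible of it) and "rect" ([left, top, right, bottom] as shares, 0 to 1, of the picture: columns of its width, rows of its height, round what is visible of it).
The state is a dict: "time_s": time; "qpos": joint angles; "joint_vel": joint speeds; "tau": joint torques, N m; "ee_pos": TCP position; "eef_rot": TCP orientation; "force": force on the tool from outside, world axes, zero at the start; "moment": the same for the moment, N m; "grip_width": finger opening in m; "grip_force": force on a finger pad.
Only numpy, scipy, OpenCV 4.12 (cv2) and the standard library are available. Lean on these libraries where they do the work, as an engineer would, in place of code of your own. Each camera call takes 0.05 s, during which the arm holds its last target. There are 200 camera calls.

## Working session

There is one attempt and no reset: what is moved stays moved. The work goes in short steps, Python scripts to look and compute and a tool call to move; the robot and the scene stay as the last step left them, time stands still between calls to the robot, and variables do not carry over. Pictures are saved under pics/ and viewed, at most 10 in all, crops included, and the job is handed in when it is done.

Besides the shell and the picture viewer there is one more tool, called after "Call:" as name([rows], argument=value, ...), one row to a line, values as JSON. step_arm: Moves the arm, as the interface text tells. Its arguments: {"type":"object","properties":{"deltas":{"type":"array"},"gripper":{"type":"number"},"squeeze":{"type":"number"}},"required":["deltas"]}

```bash
mkdir -p pics; cat > h.py <<'E'
import numpy as np, cv2
from station import ctrl
def pts(cam, mask, depth):
    c=ctrl.get_calibration(cam); v,u=np.nonzero(mask&(depth>0)); z=depth[v,u]
    P=np.c_[(u-c['cx'])/c['fx']*z,(v-c['cy'])/c['fy']*z,z,np.ones(len(z))]
    return (P@np.linalg.inv(c['world_to_cam']).T)[:,:3]
E
python3 - <<'E'
from h import *
o=ctrl.get_obs(); print({k:np.round(v,3) for k,v in o.items()})
for cam in ['scene','top']:
    im,d=ctrl.camera(cam); cv2.imwrite(f'pics/{cam}0.png',im[:,:,::-1])
    for l in ['lathe','handwheel','handle_grip','knob_grip','lock_turn','centre_tip','wax_tin','bowl','mallet','spur_centre','chuck_key','bowl_gouge','sanding_block']:
        for r in ctrl.cut_out(cam,l)[:2]:
            P=pts(cam,r['pixels'],d)
            R=np.array(r['rect'])*[640,480,640,480]
            print(cam,l,round(r['conf'],2),R.astype(int),len(P), np.round(np.percentile(P,[2,50,98],axis=0),3).tolist() if len(P) else '')
E
```

```text
{'time_s': np.float64(0.0), 'qpos': array([-1.177,  0.3  ,  1.522,  0.   ,  1.321, -0.067]), 'joint_vel': array([ 0.001, -0.001, -0.   , -0.001, -0.   ,  0.   ]), 'tau': array([-2.0000e-03, -5.3182e+01, -3.5274e+01,  7.1000e-02,  2.4000e-02,
       -0.0000e+00]), 'ee_pos': array([ 0.244, -0.492,  0.205]), 'eef_rot': array([-3.14 , -0.   ,  0.461]), 'force': array([-0.752, -0.46 , -0.217]), 'moment': array([-0.   ,  0.029,  0.026]), 'grip_force': np.float64(0.0), 'grip_width': np.float64(0.094)}
scene lathe 0.78 [296 196 582 478] 35145 [[0.472, -0.123, 0.028], [0.603, 0.353, 0.229], [0.736, 0.518, 0.27]]
scene handwheel 0.69 [310 195 366 261] 1096 [[0.294, -0.488, -0.0], [0.521, -0.114, 0.232], [0.574, -0.096, 0.265]]
scene handwheel 0.52 [351 233 375 250] 300 [[0.516, -0.012, 0.246], [0.538, 0.014, 0.272], [0.552, 0.026, 0.278]]
scene handle_grip 0.82 [310 197 364 265] 1121 [[0.244, -0.489, 0.0], [0.519, -0.114, 0.232], [0.574, -0.096, 0.265]]
scene handle_grip 0.24 [245 317 304 367] 2253 [[0.655, -0.107, 0.006], [0.707, -0.069, 0.033], [0.77, 0.013, 0.056]]
scene knob_grip 0.85 [351
[... 2538 characters left out ...]
.098], [0.749, 0.216, 0.22]]
top mallet 0.65 [450 225 499 270] 1188 [[0.49, -0.595, -0.001], [0.537, -0.55, 0.03], [0.586, -0.508, 0.035]]
top mallet 0.61 [132 153 185 195] 1354 [[0.676, 0.143, 0.008], [0.705, 0.171, 0.098], [0.749, 0.219, 0.22]]
top spur_centre 0.48 [301 201 331 225] 277 [[0.604, -0.207, -0.002], [0.626, -0.167, 0.02], [0.652, -0.138, 0.032]]
top chuck_key 0.75 [288 307 319 356] 378 [[0.286, -0.172, -0.003], [0.312, -0.146, 0.008], [0.399, -0.106, 0.013]]
top bowl_gouge 0.6 [172 232 211 249] 565 [[0.529, 0.042, 0.023], [0.547, 0.081, 0.211], [0.572, 0.124, 0.217]]
top bowl_gouge 0.45 [207 235 233 255] 311 [[0.517, -0.013, 0.268], [0.533, 0.004, 0.274], [0.55, 0.022, 0.278]]
```

```bash
python3 - <<'E'
from h import *
a=cv2.imread('pics/top0.png'); b=cv2.imread('pics/scene0.png')
A=cv2.resize(a[140:380,120:400],None,fx=1.42,fy=1.42*1); B=cv2.resize(b[180:330,280:430],(400,400))
H=max(A.shape[0],B.shape[0]); C=np.zeros((H,A.shape[1]+B.shape[1],3),np.uint8); C[:A.shape[0],:A.shape[1]]=A; C[:B.shape[0],A.shape[1]:]=B
cv2.imwrite('pics/c0.png',C)
# top depth: barrel & handle analysis
im=a; 
c=ctrl.get_calibration('top'); print(np.round(np.linalg.inv(c['world_to_cam']),3), c['fx'])
im,d=ctrl.camera('top'); P=pts('top',np.ones((480,640),bool),d)
# axis from ridge of barrel/blank: for cylinder bins in y, get fit circle centre x
m=(P[:,2]>0.205)&(P[:,0]>.45)&(P[:,0]<.65)
for y in np.arange(-.2,.4,.02):
    q=P[m&(abs(P[:,1]-y)<.01)]
    if len(q)>15:
        A_=np.c_[2*q[:,0],2*q[:,2],np.ones(len(q))]; s=np.linalg.lstsq(A_,(q[:,0]**2+q[:,2]**2),rcond=None)[0]
        print(round(y,2),len(q),q[:,2].max().round(3),np.percentile(q[:,0],[1,99]).round(3),s[:2].round(3),np.sqrt(max(0,s[2]+s[0]**2+s[1]**2)).round(3))
# handle
q=P[(P[:,1]<-.125)&(P[:,1]>-.21)&(P[:,2]>.1)&(P[:,0]>.42)&(P[:,0]<.65)]
for y in np.arange(-.21,-.12,.01):
    r=q[abs(q[:,1]-y)<.005]
    if len(r): print('h',round(y,3),len(r),r.min(0).round(3),r.max(0).round(3))
E
```

```text
[[-0.018 -0.995  0.098  0.444]
 [-1.     0.018 -0.005 -0.172]
 [ 0.003 -0.098 -0.995  1.203]
 [ 0.     0.     0.     1.   ]] 489.53320402276086
-0.2 88 0.259 [0.478 0.5  ] [0.489 0.249] 0.008
-0.18 128 0.259 [0.48  0.503] [0.492 0.248] 0.01
-0.16 118 0.26 [0.483 0.506] [0.495 0.247] 0.01
-0.14 110 0.26 [0.487 0.569] [0.517 0.212] 0.047
-0.12 403 0.268 [0.459 0.573] [0.518 0.225] 0.041
-0.1 196 0.265 [0.451 0.542] [0.494 0.228] 0.033
-0.08 292 0.234 [0.49  0.549] [0.52  0.209] 0.023
-0.06 308 0.236 [0.49  0.553] [0.522 0.2  ] 0.031
-0.04 302 0.234 [0.495 0.556] [0.526 0.2  ] 0.031
-0.02 347 0.279 [0.499 0.56 ] [0.528 0.237] 0.024
-0.0 354 0.28 [0.502 0.563] [0.534 0.242] 0.033
0.02 218 0.279 [0.504 0.567] [0.536 0.24 ] 0.034
0.04 150 0.231 [0.508 0.563] [0.534 0.214] 0.017
0.06 124 0.218 [0.529 0.556] [0.543 0.204] 0.011
0.08 123 0.217 [0.534 0.563] [0.548 0.205] 0.01
0.1 136 0.218 [0.535 0.565] [0.55  0.203] 0.014
0.12 45 0.227 [0.539 0.584] [0.563 0.211] 0.014
0.14 287 0.232 [0.529 0.584] [0.557 0.207] 0.022
0.16 290 0.232 [0.533 0.589] [0.561 0.2  ] 0.028
0.18 286 0.233 [0.535 0.59
[... 371 characters left out ...]
7 0.298 [0.523 0.648] [0.587 0.241] 0.041
0.36 721 0.297 [0.52  0.648] [0.59  0.217] 0.062
0.38 681 0.274 [0.524 0.649] [0.593 0.196] 0.078
0.4 659 0.273 [0.527 0.649] [0.595 0.197] 0.076
h -0.21 11 [ 0.482 -0.207  0.249] [ 0.493 -0.205  0.256]
h -0.2 53 [ 0.478 -0.203  0.247] [ 0.5   -0.195  0.259]
h -0.19 58 [ 0.478 -0.194  0.245] [ 0.5   -0.186  0.259]
h -0.18 59 [ 0.48  -0.184  0.246] [ 0.502 -0.176  0.259]
h -0.17 59 [ 0.482 -0.174  0.247] [ 0.504 -0.166  0.26 ]
h -0.16 60 [ 0.483 -0.165  0.243] [ 0.506 -0.155  0.259]
h -0.15 66 [ 0.485 -0.155  0.245] [ 0.506 -0.145  0.259]
h -0.14 56 [ 0.487 -0.145  0.245] [ 0.509 -0.135  0.259]
h -0.13 129 [ 0.491 -0.134  0.145] [ 0.576 -0.125  0.26 ]
```

View pics/c0.png

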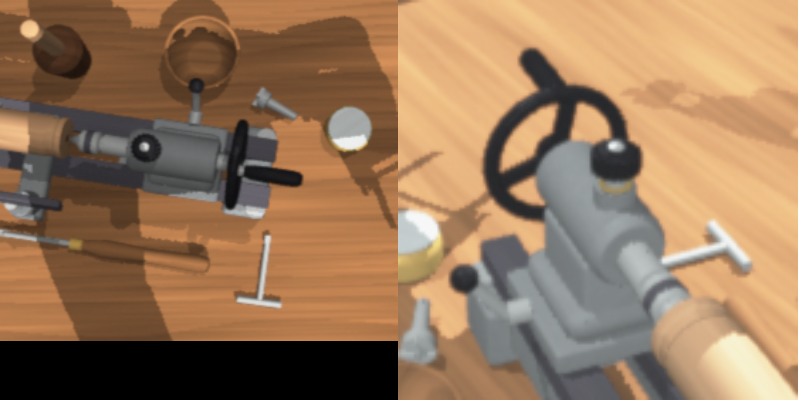

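The handle is just short of the top and leans slightly towards the robot. The lathe is yawed about -10°, which leaves the wheel circle centred near (0.501, -0.181, 0.200) and the handle near (0.491, -0.179, 0.247). First I'll lift and turn the tool so that its y axis matches the lathe's x.

Call:
step_arm([
  {"dp":[0,0,-0.27],"twist":-1},
  {"dp":[0,0,-0.27],"twist":-1},
  {"dp":[0,0,-0.27],"twist":-1},
  {"dp":[0,0,-0.27],"twist":-1},
  {"dp":[0,0,-0.27],"twist":-1},
  {"dp":[0,0,-0.27],"twist":-1},
  {"dp":[0,0,-0.27],"twist":-1},
  {"dp":[0,0,-0.27],"twist":-1},
  {"dp":[0,0,-0.27],"twist":-1},
  {"dp":[0,0,-0.27],"twist":-1},
  {"dp":[0,0,-0.27],"twist":-1},
  {"dp":[0,0,-0.27],"twist":-1},
], gripper=0.0)

```text
time_s: 2.65
ee_pos: [0.2445, -0.4926, 0.3355]
eef_rot: [-3.142, -0.0, 1.301]
force: [0.5, 0.5, 1.0]
grip_width: 0.0472
grip_force: 0.0
```

Call:
step_arm([
  {"dp":[0,0,0],"twist":-0.7},
  {"dp":[0,0,0],"twist":-0.7},
  {"dp":[0.8,0.43,0],"twist":0},
  {"dp":[0.8,0.43,0],"twist":0},
  {"dp":[0.8,0.43,0],"twist":0},
  {"dp":[0.8,0.43,0],"twist":0},
  {"dp":[0.8,0.43,0],"twist":0},
  {"dp":[0.8,0.43,0],"twist":0},
  {"dp":[0.8,0.43,0],"twist":0},
  {"dp":[0.8,0.43,0],"twist":0},
  {"dp":[0.8,0.43,0],"twist":0},
  {"dp":[0.8,0.43,0],"twist":0},
])

```text
time_s: 3.85
ee_pos: [0.4702, -0.206, 0.3352]
eef_rot: [3.141, 0.0, 1.396]
force: [-0.1, -0.2, -0.3]
grip_width: 0.0468
grip_force: 0.0
```

```bash
cat >> h.py <<'E'
psi=-0.175; ex=np.array([np.cos(psi),np.sin(psi),0]); ey=np.array([-np.sin(psi),np.cos(psi),0])
O=np.array([.5288,-.0224,0]); L=np.c_[ex,ey,[0,0,1]]
def lathe(p): return (np.atleast_2d(p)-O)@L
def st():
    o=ctrl.get_obs(); p=lathe(o['ee_pos'])[0]
    print(round(float(o['time_s']),2),'tcp',o['ee_pos'].round(4),'rot',o['eef_rot'].round(3),'lathe(grasp)',(p+[0,0,.019]).round(4),'F',o['force'].round(1),'q',o['qpos'].round(2),'w',round(float(o['grip_width']),4),o['grip_force'])
    return o
E
python3 - <<'E'
from h import *
st()
im,d=ctrl.camera('wrist'); cv2.imwrite('pics/w1.png',im[:,:,::-1])
E
```

```text
3.85 tcp [ 0.4702 -0.206   0.3352] rot [3.141 0.    1.396] lathe(grasp) [-0.0257 -0.191   0.3542] F [-0.1 -0.2 -0.3] q [-0.48  0.15  1.41 -0.    1.58 -0.31] w 0.0468 0.0
```

View pics/w1.png

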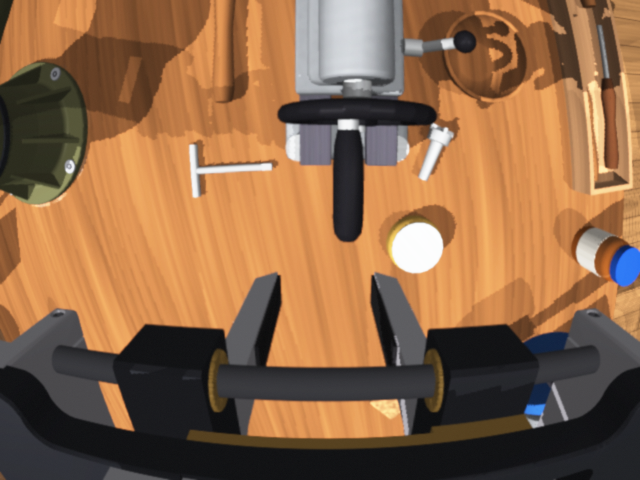

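The wrist view shows the handle (column ~348, rows 150-240) parallel to the fingers' plane and slightly right of the gripper's centre line, as expected. Next I'll align, descend and grip.

Call:
step_arm([
  {"dp":[0.38,0.2,0],"twist":0},
  {"dp":[0.37,0.2,0],"twist":0},
  {"dp":[0,0,0.5],"twist":0},
  {"dp":[0,0,0.5],"twist":0},
  {"dp":[0,0,0.5],"twist":0},
  {"dp":[0,0,0.5],"twist":0},
  {"dp":[0,0,0.4],"twist":0},
  {"dp":[0,0,0.28],"twist":0},
  {"dp":[0,0,0],"twist":0},
])

```text
time_s: 4.8
ee_pos: [0.4901, -0.1804, 0.2267]
eef_rot: [-3.14, -0.001, 1.396]
force: [-0.1, 0.1, 0.0]
grip_width: 0.0468
grip_force: 0.0
```

Call:
step_arm([
  {"dp":[0,0,0],"twist":0},
  {"dp":[0,0,0],"twist":0},
  {"dp":[0,0,0],"twist":0},
  {"dp":[0,0,0],"twist":0},
  {"dp":[0,0,0],"twist":0},
  {"dp":[0,0,0],"twist":0},
], gripper=-1, squeeze=20)

```text
time_s: 5.4
ee_pos: [0.4906, -0.1807, 0.2283]
eef_rot: [3.141, 0.0, 1.396]
force: [-0.9, -0.6, 3.8]
grip_width: 0.0214
grip_force: 20.0
```

```bash
python3 - <<'E'
from h import *
st()
im,d=ctrl.camera('wrist'); cv2.imwrite('pics/w2.png',im[:,:,::-1])
a=-.2
for n in range(33):
    b=min(a+.2,6.29); print(n,round(b,2),[0,round(.048*(np.sin(b)-np.sin(a))/.04,2),round(-.048*(np.cos(b)-np.cos(a))/.04,2)]); a=b
E
```

```text
5.4 tcp [ 0.4906 -0.1807  0.2283] rot [3.141 0.    1.396] lathe(grasp) [-0.01   -0.1625  0.2473] F [-0.9 -0.6  3.8] q [-0.42  0.22  1.57 -0.    1.35 -0.25] w 0.0214 20.00148743391037
0 0.0 [0, np.float64(0.24), np.float64(-0.02)]
1 0.2 [0, np.float64(0.24), np.float64(0.02)]
2 0.4 [0, np.float64(0.23), np.float64(0.07)]
3 0.6 [0, np.float64(0.21), np.float64(0.11)]
4 0.8 [0, np.float64(0.18), np.float64(0.15)]
5 1.0 [0, np.float64(0.15), np.float64(0.19)]
6 1.2 [0, np.float64(0.11), np.float64(0.21)]
7 1.4 [0, np.float64(0.06), np.float64(0.23)]
8 1.6 [0, np.float64(0.02), np.float64(0.24)]
9 1.8 [0, np.float64(-0.03), np.float64(0.24)]
10 2.0 [0, np.float64(-0.08), np.float64(0.23)]
11 2.2 [0, np.float64(-0.12), np.float64(0.21)]
12 2.4 [0, np.float64(-0.16), np.float64(0.18)]
13 2.6 [0, np.float64(-0.19), np.float64(0.14)]
14 2.8 [0, np.float64(-0.22), np.float64(0.1)]
15 3.0 [0, np.float64(-0.23), np.float64(0.06)]
16 3.2 [0, np.float64(-0.24), np.float64(0.01)]
17 3.4 [0, np.float64(-0.24), np.float64(-0.04)]
18 3.6 [0, np.float64(-0.22), np.float64(-0.08)]
19 3.8 [0, np.float64(-0.2), np.float64(-0.13)]
20 4.0 [0, np.float64(-0.17), np.float64(-0.16)]
21 4.2 [0, np.float64(-0.14), np.float64(-0.2)]
22 4.4 [0, np.float64(-0.1), np.float64(-0.22)]
23 4.6 [0, np.float64(-0.05), np.float64(-0.23)]
24 4.8 [0, np.float64(-0.0), np.float64(-0.24)]
25 5.0 [0, np.float64(0.04), np.float64(-0.24)]
26 5.2 [0, np.float64(0.09), np.float64(-0.22)]
27 5.4 [0, np.float64(0.13), np.float64(-0.2)]
28 5.6 [0, np.float64(0.17), np.float64(-0.17)]
29 5.8 [0, np.float64(0.2), np.float64(-0.13)]
30 6.0 [0, np.float64(0.22), np.float64(-0.09)]
31 6.2 [0, np.float64(0.24), np.float64(-0.04)]
32 6.29 [0, np.float64(0.11), np.float64(-0.0)]
```

View pics/w2.png

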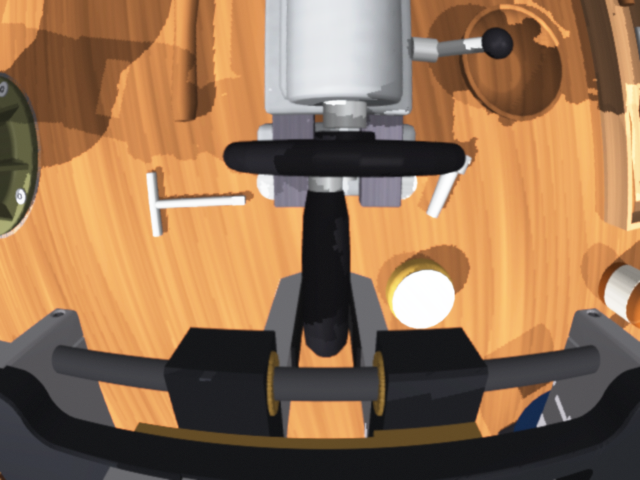

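The handle is between the pads (columns 305-350, rows 190-355). I'll wind a small arc first and check the forces.

Call:
step_arm([
  {"dp":[0,0.24,-0.02],"twist":0},
  {"dp":[0,0.24,0.02],"twist":0},
  {"dp":[0,0.23,0.07],"twist":0},
  {"dp":[0,0.21,0.11],"twist":0},
  {"dp":[0,0.18,0.15],"twist":0},
])

```text
time_s: 5.95
ee_pos: [0.5347, -0.1883, 0.2152]
eef_rot: [3.14, 0.0, 1.396]
force: [0.1, 0.8, 4.0]
grip_width: 0.0214
grip_force: 20.0
```

```bash
python3 - <<'E'
from h import *
o=st(); p=lathe(o['ee_pos'])[0]; print('expect',.048*np.sin(.8),.2+.048*np.cos(.8))
E
```

```text
5.95 tcp [ 0.5347 -0.1883  0.2152] rot [3.14  0.    1.396] lathe(grasp) [ 0.0347 -0.1624  0.2342] F [0.1 0.8 4. ] q [-0.4   0.33  1.46  0.    1.35 -0.23] w 0.0214 20.001541078090668
expect 0.0344330923631771 0.23344192204866396
```

Low forces and on track. I'll continue, stopping partway to correct.

Call:
step_arm([
  {"dp":[0,0.15,0.19],"twist":0},
  {"dp":[0,0.11,0.21],"twist":0},
  {"dp":[0,0.06,0.23],"twist":0},
  {"dp":[0,0.02,0.24],"twist":0},
  {"dp":[0,-0.03,0.24],"twist":0},
  {"dp":[0,-0.08,0.23],"twist":0},
  {"dp":[0,-0.12,0.21],"twist":0},
  {"dp":[0,-0.16,0.18],"twist":0},
  {"dp":[0,-0.19,0.14],"twist":0},
  {"dp":[0,-0.22,0.1],"twist":0},
  {"dp":[0,-0.23,0.06],"twist":0},
])

```text
time_s: 7.05
ee_pos: [0.5061, -0.1833, 0.1335]
eef_rot: [3.141, 0.0, 1.396]
force: [3.1, 0.9, 10.8]
grip_width: 0.0217
grip_force: 20.0
```

```bash
python3 - <<'E'
from h import *
o=st(); print('expect',.048*np.sin(3),.2+.048*np.cos(3))
E
```

```text
7.05 tcp [ 0.5061 -0.1833  0.1335] rot [3.141 0.    1.396] lathe(grasp) [ 0.0056 -0.1624  0.1525] F [ 3.1  0.9 10.8] q [-0.42  0.34  1.64  0.    1.16 -0.24] w 0.0217 20.002191066741943
expect 0.006773760386873626 0.15248036016317862
```

Call:
step_arm([
  {"dp":[0,-0.24,0.01],"twist":0},
  {"dp":[0,-0.24,-0.04],"twist":0},
  {"dp":[0,-0.22,-0.08],"twist":0},
  {"dp":[0,-0.2,-0.13],"twist":0},
  {"dp":[0,-0.17,-0.16],"twist":0},
  {"dp":[0,-0.14,-0.2],"twist":0},
  {"dp":[0,-0.1,-0.22],"twist":0},
  {"dp":[0,-0.05,-0.23],"twist":0},
  {"dp":[0,0,-0.24],"twist":0},
])

```text
time_s: 7.95
ee_pos: [0.4536, -0.1742, 0.1857]
eef_rot: [3.138, 0.001, 1.396]
force: [15.7, -3.5, -4.8]
grip_width: 0.0213
grip_force: 20.0
```

```bash
python3 - <<'E'
from h import *
o=st(); print('expect',.048*np.sin(4.8),.2+.048*np.cos(4.8))
E
```

```text
7.95 tcp [ 0.4536 -0.1742  0.1857] rot [3.138e+00 1.000e-03 1.396e+00] lathe(grasp) [-0.0476 -0.1626  0.2047] F [15.7 -3.5 -4.8] q [-0.44  0.17  1.73  0.    1.24 -0.27] w 0.0213 20.000959485769272
expect -0.047815901224120355 0.20419995120509343
```

Call:
step_arm([
  {"dp":[0,0.06,-0.24],"twist":0},
  {"dp":[0,0.1,-0.22],"twist":0},
  {"dp":[0,0.13,-0.2],"twist":0},
  {"dp":[0,0.17,-0.17],"twist":0},
  {"dp":[0,0.2,-0.13],"twist":0},
  {"dp":[0,0.22,-0.09],"twist":0},
  {"dp":[0,0.24,-0.04],"twist":0},
  {"dp":[0,0.1,0],"twist":0},
  {"dp":[0,0,0],"twist":0},
])

```text
time_s: 8.85
ee_pos: [0.5025, -0.1828, 0.2294]
eef_rot: [3.139, 0.0, 1.396]
force: [2.0, -1.9, 6.7]
grip_width: 0.0214
grip_force: 20.0
```

```bash
python3 - <<'E'
from h import *
o=st()
E
```

```text
8.85 tcp [ 0.5025 -0.1828  0.2294] rot [3.139 0.    1.396] lathe(grasp) [ 0.0021 -0.1625  0.2484] F [ 2.  -1.9  6.7] q [-0.42  0.25  1.53  0.    1.36 -0.24] w 0.0214 20.00085800886154
```

Call:
step_arm([
  {"dp":[0,0,0],"twist":0},
  {"dp":[0,0,0],"twist":0},
  {"dp":[0,0,0],"twist":0},
  {"dp":[0,0,0],"twist":0},
  {"dp":[0,0,-0.4],"twist":0},
  {"dp":[0,0,-0.6],"twist":0},
  {"dp":[0,0,-0.8],"twist":0},
  {"dp":[0,0,-0.8],"twist":0},
  {"dp":[0.5,0,0],"twist":-1},
  {"dp":[0,0,0],"twist":-1},
], gripper=0.1)

```text
time_s: 9.85
ee_pos: [0.505, -0.1616, 0.3336]
eef_rot: [3.14, 0.0, 1.54]
force: [-0.3, -0.3, -0.3]
grip_width: 0.0517
grip_force: 0.0
```

```bash
python3 - <<'E'
from h import *
o=st()
for cam in ['top','scene']:
    im,d=ctrl.camera(cam); cv2.imwrite(f'pics/{cam}3.png',im[:,:,::-1])
    P=pts(cam,np.ones((480,640),bool),d); Q=lathe(P)
    h=Q[(Q[:,1]<-.13)&(Q[:,1]>-.187)&(abs(Q[:,0])<.08)&(Q[:,2]>.2)&(Q[:,2]<.275)]
    if len(h): print(cam,'handle',len(h),np.percentile(h,[1,50,99],axis=0).round(4).tolist())
    k=P[(Q[:,2]>.266)&(Q[:,2]<.285)&(Q[:,1]>-.01)&(Q[:,1]<.065)&(abs(Q[:,0])<.04)]
    if len(k):
        (c,r)=cv2.minEnclosingCircle(k[:,:2].astype(np.float32)); print(cam,'knob',len(k),np.round(c,4),round(r,4),np.percentile(k,[2,50,98],axis=0).round(4).tolist(),lathe([*c,.27]).round(4))
E
```

```text
9.85 tcp [ 0.505  -0.1616  0.3336] rot [3.14 0.   1.54] lathe(grasp) [ 0.0008 -0.1412  0.3526] F [-0.3 -0.3 -0.3] q [-0.38  0.19  1.36  0.    1.59 -0.35] w 0.0517 0.0
top handle 8 [[-0.0052, -0.187, 0.246], [0.0015, -0.1854, 0.2544], [0.0091, -0.184, 0.2599]]
top knob 315 [0.5337 0.0048] 0.0198 [[0.5168, -0.0125, 0.2687], [0.5336, 0.0038, 0.2746], [0.5501, 0.0213, 0.2788]] [[1.00e-04 2.76e-02 2.70e-01]]
scene handle 117 [[-0.0072, -0.1792, 0.2455], [0.0063, -0.1537, 0.2569], [0.0132, -0.1307, 0.2602]]
scene knob 217 [0.5329 0.007 ] 0.0206 [[0.5159, -0.0082, 0.2665], [0.5372, 0.0135, 0.2744], [0.5516, 0.026, 0.2784]] [[-0.0011  0.0296  0.27  ]]
```

The handle stands at the top and the knob is at about (0.5335, 0.0045). I'll move above the knob and wind the wrist back to about q6 = -2.3, so there's enough clockwise travel for a single grip.

Call:
step_arm([
  {"dp":[0.7,0.1,0],"twist":0},
  {"dp":[0.7,0.1,0],"twist":0},
  {"dp":[0.7,0.1,0],"twist":0},
  {"dp":[0.7,0.1,0],"twist":0},
  {"dp":[0.7,0.1,0],"twist":0},
  {"dp":[0.7,0.1,0],"twist":0},
  {"dp":[0,0,0],"twist":-1},
  {"dp":[0,0,0],"twist":-1},
  {"dp":[0,0,0],"twist":-1},
  {"dp":[0,0,0],"twist":-1},
  {"dp":[0,0,0],"twist":-1},
  {"dp":[0,0,0],"twist":-1},
], gripper=0.4)

```text
time_s: 11.15
ee_pos: [0.5344, 0.004, 0.3324]
eef_rot: [-3.141, -0.0, 1.955]
force: [-0.4, 0.2, 0.3]
grip_width: 0.0655
grip_force: 0.0
```

Call:
step_arm([
  {"dp":[0,0,0],"twist":-1},
  {"dp":[0,0,0],"twist":-1},
  {"dp":[0,0,0],"twist":-1},
  {"dp":[0,0,0],"twist":-1},
  {"dp":[0,0,0],"twist":-1},
  {"dp":[0,0,0],"twist":-1},
  {"dp":[0,0,0],"twist":-1},
  {"dp":[0,0,0],"twist":-1},
  {"dp":[0,0,0],"twist":-1},
  {"dp":[0,0,0],"twist":-1},
  {"dp":[0,0,0],"twist":-1},
  {"dp":[0,0,0],"twist":-1},
])

```text
time_s: 12.35
ee_pos: [0.5344, 0.004, 0.3324]
eef_rot: [-3.141, -0.0, 2.793]
force: [-0.1, -0.2, -0.0]
grip_width: 0.0659
grip_force: 0.0
```

Call:
step_arm([
  {"dp":[0,0,0],"twist":-1},
  {"dp":[0,0,0],"twist":-1},
  {"dp":[0,0,0],"twist":-1},
  {"dp":[0,0,0],"twist":-1},
  {"dp":[0,0,0],"twist":-1},
  {"dp":[0,0,0],"twist":-1},
  {"dp":[0,0,0],"twist":-1},
  {"dp":[0,0,0],"twist":-1},
  {"dp":[0,0,0],"twist":-1},
  {"dp":[0,0,0],"twist":-1},
  {"dp":[0,0,0],"twist":-1},
  {"dp":[0,0,0],"twist":-1},
])

```text
time_s: 13.55
ee_pos: [0.5344, 0.004, 0.3324]
eef_rot: [3.141, -0.0, -2.653]
force: [-0.1, 0.2, -0.5]
grip_width: 0.0659
grip_force: 0.0
```

```bash
python3 - <<'E'
from h import *
from scipy.spatial.transform import Rotation as Ro
o=st(); R=Ro.from_euler('xyz',o['eef_rot']).as_matrix()
im,d=ctrl.camera('wrist'); cv2.imwrite('pics/w4.png',im[:,:,::-1])
c=ctrl.get_calibration('wrist'); T=np.array(c['hand_eye'])
v,u=np.nonzero(d>0); z=d[v,u]; x=(u-c['cx'])/c['fx']; y=(v-c['cy'])/c['fy']; r=np.hypot(x,y)+1e-9
s=np.tan(r)/r; P=np.c_[x*s*z,y*s*z,z,np.ones(len(z))]; ok=r<1.2
Pt=(P@T.T)[ok,:3]; W=Pt@R.T+o['ee_pos']
k=(W[:,2]>.265)&(W[:,2]<.29)&(np.hypot(W[:,0]-.5335,W[:,1]-.0045)<.035)
cc,rr=cv2.minEnclosingCircle(W[k][:,:2].astype(np.float32)); print('wrist knob',k.sum(),cc,rr,np.percentile(W[k],[2,98],axis=0).round(4))
k0=np.array([.5335,.0048,0]); print('dp tool',((k0-o['ee_pos'])@R/.04).round(3))
E
```

```text
13.55 tcp [0.5344 0.004  0.3324] rot [ 3.141 -0.    -2.653] lathe(grasp) [0.0009 0.027  0.3514] F [-0.1  0.2 -0.5] q [-0.06  0.2   1.35  0.    1.59 -2.12] w 0.0659 0.0
wrist knob 2448 (0.5327259302139282, 0.005669846665114164) 0.019926074892282486 [[ 0.5149 -0.0121  0.2677]
 [ 0.5493  0.0222  0.278 ]]
dp tool [0.009 0.027 8.31 ]
```

View pics/w4.png

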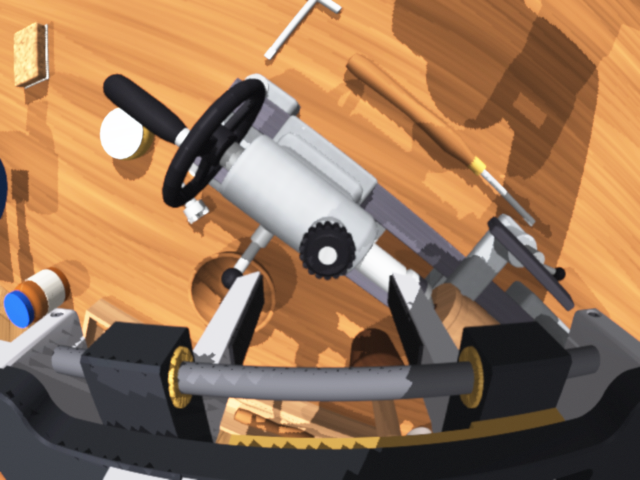

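The wrist view shows the knob at pixel (328, 250), midway between the fingers, with the handle upright at the far end. I'll finish the wind-back, descend, and close on the knob.

Call:
step_arm([
  {"dp":[0.02,0.04,0],"twist":-1},
  {"dp":[0,0,0],"twist":-1},
  {"dp":[0,0,0.4],"twist":-0.5},
  {"dp":[0,0,0.5],"twist":0},
  {"dp":[0,0,0.5],"twist":0},
  {"dp":[0,0,0.4],"twist":0},
  {"dp":[0,0,0.3],"twist":0},
  {"dp":[0,0,0],"twist":0},
])

```text
time_s: 14.4
ee_pos: [0.5325, 0.0052, 0.2472]
eef_rot: [3.14, -0.002, -2.48]
force: [0.7, 0.2, 0.7]
grip_width: 0.0659
grip_force: 0.0
```

Call:
step_arm([
  {"dp":[0,0,0],"twist":0},
  {"dp":[0,0,0],"twist":0},
  {"dp":[0,0,0],"twist":0},
  {"dp":[0,0,0],"twist":0},
  {"dp":[0,0,0],"twist":0},
  {"dp":[0,0,0],"twist":0},
], gripper=-1, squeeze=30)

```text
time_s: 15.0
ee_pos: [0.5335, 0.0049, 0.2493]
eef_rot: [-3.14, 0.001, -2.479]
force: [3.7, -3.9, 3.0]
grip_width: 0.0382
grip_force: 30.0
```

```bash
python3 - <<'E'
from h import *
o=st(); print(o['moment'])
E
```

```text
15.0 tcp [0.5335 0.0049 0.2493] rot [-3.140e+00  1.000e-03 -2.479e+00] lathe(grasp) [-2.000e-04  2.770e-02  2.683e-01] F [ 3.7 -3.9  3. ] q [-0.06  0.23  1.51 -0.    1.4  -2.29] w 0.0382 30.00033974647522
[-0.63102804 -0.71062312 -0.00304785]
```

Gripped, width 38 mm. Push down about 7.5 mm.

Call:
step_arm([
  {"dp":[0,0,0.06],"twist":0},
  {"dp":[0,0,0.06],"twist":0},
  {"dp":[0,0,0.06],"twist":0},
  {"dp":[0,0,0.03],"twist":0},
  {"dp":[0,0,0],"twist":0},
  {"dp":[0,0,0],"twist":0},
])

```text
time_s: 15.6
ee_pos: [0.5335, 0.0049, 0.2413]
eef_rot: [-3.14, 0.001, -2.479]
force: [2.2, -4.3, 8.2]
grip_width: 0.0385
grip_force: 30.0
```

```bash
python3 - <<'E'
from h import *
o=st(); print(o['moment'])
E
```

```text
15.6 tcp [0.5335 0.0049 0.2413] rot [-3.140e+00  1.000e-03 -2.479e+00] lathe(grasp) [-1.000e-04  2.770e-02  2.603e-01] F [ 2.2 -4.3  8.2] q [-0.06  0.24  1.52 -0.    1.39 -2.29] w 0.0385 30.001592338085175
[-0.72619911 -0.45361304 -0.01511619]
```

Call:
step_arm([
  {"dp":[0,0,0],"twist":1},
  {"dp":[0,0,0],"twist":1},
  {"dp":[0,0,0],"twist":1},
  {"dp":[0,0,0],"twist":1},
  {"dp":[0,0,0],"twist":1},
  {"dp":[0,0,0],"twist":1},
  {"dp":[0,0,0],"twist":1},
  {"dp":[0,0,0],"twist":1},
  {"dp":[0,0,0],"twist":1},
  {"dp":[0,0,0],"twist":1},
  {"dp":[0,0,0],"twist":1},
  {"dp":[0,0,0],"twist":1},
])

```text
time_s: 16.8
ee_pos: [0.5335, 0.0049, 0.241]
eef_rot: [-3.141, 0.002, 2.964]
force: [3.3, -4.7, 5.4]
grip_width: 0.0383
grip_force: 30.0
```

Call:
step_arm([
  {"dp":[0,0,0],"twist":1},
  {"dp":[0,0,0],"twist":1},
  {"dp":[0,0,0],"twist":1},
  {"dp":[0,0,0],"twist":1},
  {"dp":[0,0,0],"twist":1},
  {"dp":[0,0,0],"twist":1},
  {"dp":[0,0,0],"twist":1},
  {"dp":[0,0,0],"twist":1},
  {"dp":[0,0,0],"twist":1},
  {"dp":[0,0,0],"twist":1},
  {"dp":[0,0,0],"twist":1},
  {"dp":[0,0,0],"twist":1},
])

```text
time_s: 18.0
ee_pos: [0.5335, 0.0049, 0.241]
eef_rot: [3.14, 0.002, 2.126]
force: [3.0, -3.7, 4.4]
grip_width: 0.0384
grip_force: 30.0
```

```bash
python3 - <<'E'
from h import *
o=st(); print(o['moment'])
E
```

```text
18.0 tcp [0.5335 0.0049 0.241 ] rot [3.140e+00 2.000e-03 2.126e+00] lathe(grasp) [-1.00e-04  2.77e-02  2.60e-01] F [ 3.  -3.7  4.4] q [-0.06  0.24  1.52 -0.    1.38 -0.61] w 0.0384 29.999530613422394
[-0.86619456 -0.73277536  0.0024031 ]
```

Call:
step_arm([
  {"dp":[0,0,0],"twist":1},
  {"dp":[0,0,0],"twist":1},
  {"dp":[0,0,0],"twist":1},
  {"dp":[0,0,0],"twist":1},
  {"dp":[0,0,0],"twist":1},
  {"dp":[0,0,0],"twist":1},
  {"dp":[0,0,0],"twist":1},
  {"dp":[0,0,0],"twist":1},
  {"dp":[0,0,0],"twist":1},
  {"dp":[0,0,0],"twist":1},
  {"dp":[0,0,0],"twist":1},
  {"dp":[0,0,0],"twist":1},
])

```text
time_s: 19.2
ee_pos: [0.5335, 0.0049, 0.2409]
eef_rot: [3.139, 0.0, 1.288]
force: [4.5, -4.2, 3.8]
grip_width: 0.0386
grip_force: 30.0
```

```bash
python3 - <<'E'
from h import *
o=st(); print(o['moment'])
E
```

```text
19.2 tcp [0.5335 0.0049 0.2409] rot [3.139 0.    1.288] lathe(grasp) [-1.000e-04  2.770e-02  2.599e-01] F [ 4.5 -4.2  3.8] q [-0.06  0.24  1.52 -0.    1.38  0.22] w 0.0386 29.999467134475708
[-0.96958787 -0.81575634  0.01342911]
```

Call:
step_arm([
  {"dp":[0,0,0],"twist":1},
  {"dp":[0,0,0],"twist":1},
  {"dp":[0,0,0],"twist":1},
  {"dp":[0,0,0],"twist":1},
])

```text
time_s: 19.6
ee_pos: [0.5336, 0.0047, 0.2408]
eef_rot: [3.139, -0.0, 1.009]
force: [5.0, -5.4, 2.8]
grip_width: 0.0387
grip_force: 30.0
```

```bash
python3 - <<'E'
from h import *
o=st(); print(o['moment'])
E
```

```text
19.6 tcp [0.5336 0.0047 0.2408] rot [ 3.139 -0.     1.009] lathe(grasp) [-0.      0.0276  0.2598] F [ 5.  -5.4  2.8] q [-0.06  0.24  1.52 -0.    1.38  0.5 ] w 0.0387 29.999476075172424
[-1.25702089 -1.00718424  0.13441144]
```

Call:
step_arm([
  {"dp":[0,0,0],"twist":1},
  {"dp":[0,0,0],"twist":1},
  {"dp":[0,0,0],"twist":1},
])

```text
time_s: 19.9
ee_pos: [0.5336, 0.0045, 0.2408]
eef_rot: [3.139, -0.0, 0.8]
force: [5.1, -6.3, 2.7]
grip_width: 0.0383
grip_force: 30.0
```

```bash
python3 - <<'E'
from h import *
o=st(); print(o['moment'])
E
```

```text
19.9 tcp [0.5336 0.0045 0.2408] rot [ 3.139 -0.     0.8  ] lathe(grasp) [1.000e-04 2.730e-02 2.598e-01] F [ 5.1 -6.3  2.7] q [-0.06  0.24  1.52 -0.    1.38  0.71] w 0.0383 29.99967187643051
[-1.70466104 -1.17170954  0.45538529]
```

Moment 0.46 N m: the knob is against its stop. Release and lift.

Call:
step_arm([
  {"dp":[0,0,0],"twist":0},
  {"dp":[0,0,0],"twist":0},
  {"dp":[0,0,0],"twist":0},
  {"dp":[0,0,0],"twist":0},
  {"dp":[0,0,-0.3],"twist":0},
  {"dp":[0,0,-0.6],"twist":0},
  {"dp":[0,0,-0.8],"twist":0},
  {"dp":[0,0,-0.8],"twist":0},
  {"dp":[0,0,-0.8],"twist":0},
  {"dp":[0,0,0],"twist":0},
], gripper=0.4)

```text
time_s: 20.9
ee_pos: [0.5335, 0.0054, 0.3774]
eef_rot: [3.136, -0.005, 0.803]
force: [-0.2, -0.4, 0.6]
grip_width: 0.0656
grip_force: 0.0
```

```bash
python3 - <<'E'
from h import *
from scipy.spatial.transform import Rotation as Ro
o=st(); R=Ro.from_euler('xyz',o['eef_rot']).as_matrix()
im,d=ctrl.camera('wrist'); cv2.imwrite('pics/w5.png',im[:,:,::-1])
c=ctrl.get_calibration('wrist'); T=np.array(c['hand_eye'])
v,u=np.nonzero(d>0); z=d[v,u]; x=(u-c['cx'])/c['fx']; y=(v-c['cy'])/c['fy']; r=np.hypot(x,y)+1e-9
s=np.tan(r)/r; P=np.c_[x*s*z,y*s*z,z,np.ones(len(z))]; ok=r<1.2
W=(P@T.T)[ok,:3]@R.T+o['ee_pos']; Q=lathe(W)
k=Q[(np.hypot(Q[:,0],Q[:,1]-.0277)<.012)&(Q[:,2]<.29)&(Q[:,2]>.24)]; print('knob top wrist',len(k),np.percentile(k[:,2],[5,50,95]).round(4))
b=Q[(abs(Q[:,0])<.006)&(Q[:,1]<-.0)&(Q[:,1]>-.05)&(Q[:,2]<.25)]; print('barrel top wrist',np.median(b[:,2]).round(4))
h=Q[(Q[:,1]<-.13)&(Q[:,1]>-.187)&(abs(Q[:,0])<.06)&(Q[:,2]>.2)&(Q[:,2]<.28)]; print('handle',len(h),np.percentile(h,[1,50,99],axis=0).round(4).tolist() if len(h) else '')
for cam in ['top','scene']:
  im,d=ctrl.camera(cam)
  if cam=='scene': cv2.imwrite('pics/s5.png',cv2.resize(im[180:330,280:430,::-1],(400,400)))
  for n in (('0',),):
    q=lathe(pts(cam,np.ones((480,640),bool),d)); k=q[(np.hypot(q[:,0],q[:,1]-.0277)<.012)&(q[:,2]<.29)&(q[:,2]>.24)]
    if len(k): print(cam,len(k),np.median(k[:,2]).round(4))
    h=q[(q[:,1]<-.13)&(q[:,1]>-.187)&(abs(q[:,0])<.08)&(q[:,2]>.2)&(q[:,2]<.275)]
    if len(h): print('handle',len(h),np.percentile(h,[1,50,99],axis=0).round(4).tolist())
E
```

```text
20.9 tcp [0.5335 0.0054 0.3774] rot [ 3.136 -0.005  0.803] lathe(grasp) [-2.000e-04  2.820e-02  3.964e-01] F [-0.2 -0.4  0.6] q [-0.06  0.19  1.26  0.    1.68  0.71] w 0.0656 0.0
knob top wrist 672 [0.2672 0.2685 0.2699]
barrel top wrist 0.2315
handle 3 [[-0.0099, -0.1321, 0.252], [-0.0096, -0.1306, 0.2524], [-0.009, -0.1306, 0.2529]]
top 120 0.2669
handle 335 [[-0.0089, -0.1864, 0.2465], [0.0016, -0.1583, 0.2558], [0.0132, -0.131, 0.2607]]
scene 65 0.2685
handle 118 [[-0.0073, -0.1801, 0.2442], [0.0062, -0.1539, 0.2571], [0.0129, -0.1308, 0.2607]]
```

View pics/w5.png

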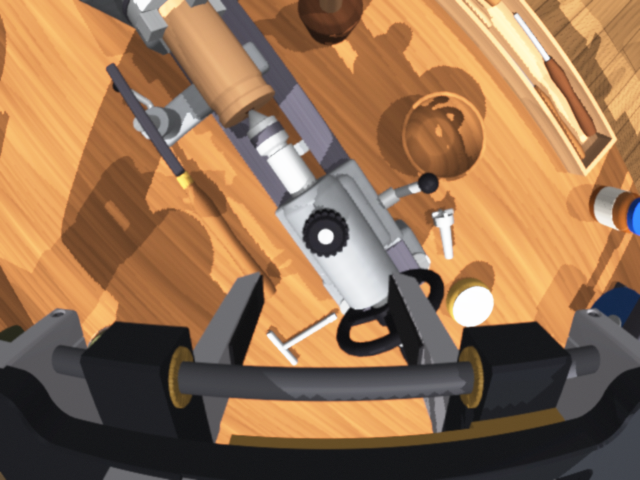

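The knob at (326, 236) is seated: its top is at 0.2685 m, so it's 8 mm down. The handle is at the top, the gripper is clear, and the bystanders look where they were. Handing in.

```bash
python3 -c "
from station import ctrl
print(ctrl.hand_in())"
```

```text
the job is handed in; nothing more can be done
None
```

The handwheel is wound home with its handle at the top, the quill-lock knob is screwed to its stop (measured 8 mm down), the arm is clear, and the job is handed in at about 21 s; no verdict was returned, and I judged the live centre's seating from the handle position rather than measuring it.

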